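# Put the cartridge away and hang up the game caddy

### The job

Pull the blue cartridge out of the console's sloping slot and stand it upright in the empty narrow cell of the grey caddy, opposite the one already stored there. Then hang the caddy, with both cartridges in it, by its handle on the two-pronged hook of the stand, handle bar resting on both prongs behind their upturned tips, and let go with it hanging level and still. Do not tip the caddy over, and leave the bowl, the remote and the coaster where they are.

Things in the scene. Friction and masses are not known exactly. Their poses are not given: they have to be found in the camera images.
- console: Silver game console, fixed, 200 x 180 mm, up to 88 mm high, with a slot block in front (to 115 mm high). Origin on the table below the middle of the slot mouth; x to its rear, y along the slot, z up. The block's top face slopes 30 degrees down towards the front (-x).
- slot_mouth (a point): Middle of the slot's mouth on the sloping face, 95 mm above the table. Axes as the console's. The slot, 24 x 104 mm and 45 mm deep, is square to the face: cartridges come out along a line leaning 30 degrees from vertical towards the console's -x.
- cartridge: Blue cartridge in the console's slot, 45 mm of it sticking out; a slab 20 mm thick (x), 100 mm wide (y), 90 mm tall (z), 100 g. Origin: centre of its underside; z points out of the slot to its top edge. Too wide to grip across y: grip across its thickness x, near the top edge.
- stored_cartridge: The second, identical blue cartridge, already standing in the caddy's cell on the caddy's +x side. Origin: centre of its underside, z up to its top edge.
- caddy: Loose grey caddy, 154 (x) x 124 mm (y), walls 45 mm high, 4 mm thick, floor 5 mm, 320 g. Origin: centre of its underside. A narrow cell, 30 (x) x 116 mm (y) inside, along each side at x = -58 mm (empty) and +58 mm (full); the wide well between them stays empty. Standing cartridges reach 95 mm above its underside. A rigid steel handle arches over the middle along y.
- caddy_grip (a point): Centre of the caddy's handle bar, 146 mm above its underside. The level bar is 12 x 12 mm, runs along y at x = 0 (underside 140, top 152 mm up), between uprights 116 mm apart inside: grip across x. Axes as the caddy's.
- free_cell (a point): Centre of the floor of the caddy's empty cell, at x = -58 mm, 5 mm above the caddy's underside. Axes as the caddy's.
- stand: Dark steel stand, fixed: base plate, a 20 mm thick post 100 mm behind (+x) the origin, and on it a hook of two level prongs, 9 mm thick, at y = -32 and +32 mm, their tops 190 mm up, running from the post to x = -26 mm, where tips bend up 15 mm (to 205 mm above the table). Origin on the table below the seat; z up.
- hook_seat (a point): Where the middle of the handle bar's underside should rest: midway between the prongs, level with their tops, 190 mm above the table. The upturned tips stand 26 mm from it towards -x, the post 100 mm towards +x. Axes as the stand's; the handle bar must lie along y.
- bowl: White porcelain bowl, empty, 110 mm across, 50 mm high, loose. Origin: centre of its underside. Leave alone.
- remote: Black plastic remote, 150 (x) x 42 x 18 mm, lying loose. Origin: centre of its underside. Leave alone.
- coaster: Round dark silicone coaster, 90 mm across, 8 mm thick, loose, near the robot. Origin: centre of its underside. Leave alone.
Not all that is in view belongs to the job. Leave any brown, white or yellow look-alike of the cartridge alone.

How it is judged:
By the outcome, as a careful person would: the job done as asked, in the order asked, and still so for the second after the job is handed in, with the robot touching nothing.
It also fails if it takes over 58 s, if anything falls off the work surface, if the arm or the gripper's body presses on something with over 40 N, if the wrist force passes 120 N, or if a joint passes its speed limit or range.

### The arm

A 6-joint arm with a two-finger parallel gripper is mounted at the origin on the work surface. World frame = base frame: x ahead of the robot, y to its left, z up, the work surface at z = 0. Lengths are in m, angles in rad, forces in N, time in s.
With the tool pointing down it reaches from about 0.4 to 0.825 m from the base axis. Payload 7 kg.
Tool frame: the origin (TCP) lies midway between the tips of the shut fingers; the grasp point (between the pads) lies 19 mm behind it; z points along the fingers, y is the line along which they close (so a half turn about z gives the same grasp; the last joint's range is limited). The gripper opens to 88 mm and grips with 3 to 60 N. Pads are 19 mm wide; open, the fingers measure 130 mm over their backs; the gripper's body (78 mm by 193 mm) begins 47 mm behind the grasp point.
Start: joints at [1.62, 0.359, 0.012, 0, -1.224, -0.288], TCP at [0.16, 0.656, 0.227] pointing down, gripper open.
Joint ranges: [-3.07, 3.07], [-1.43, 2.12], [-1.02, 1.25], [-3.03, 1.67], [-3.05, -0], [-3.03, 3.03]. Speed limits (rad/s): [2.39, 2.39, 3.01, 3.14, 3.14, 3.14].

### API

Orientations are given as [roll, pitch, yaw] about the fixed x, y, z axes, in that order (R = Rz(yaw) Ry(pitch) Rx(roll)).
In Python, from station import arm gives the robot as it stands.
- The arm moves only by the tool servo_tool, never from a script. Its argument "deltas" is a list of rows, each a list of 7 numbers: the closure, from -1 (fully open) to 1 (shut), then the shift along the tool's x, y, z in mm, then the turn, a rotation vector about the tool's x, y, z in degrees. In form: [[gripper, x, y, z, ax, ay, az], ...]. A call has 1 to 20 rows; each row shifts and turns the commanded pose from where the row before left it, along the tool's axes as they then stand; what a row does not reach is not made up. A row lasts 1/12 s, in which the tool goes at most 41.7 mm and 7.16 degrees, less where a joint would pass 70% of its speed; a pose out of reach is approached as far as the arm can. A call is refused whole if a number of a shift passes 41.7 or a number of a turn 7.16, either way. A call with a gripper value outside its range is refused whole. The fingers move at their own pace and stop on an object; "squeeze" is the grip in N (left out, the last holds). Time passes only in rows, so rows that do not move let the fingers close. It gives the time, the measured TCP pose, the force, the opening and the grip force at its end, in the units of the state.
- arm.get_state(): the state, without advancing time (a new reading comes with each control period).
- arm.grab_frame(name): name is "scene" or "top"; returns a dict with "color" (384x512x3 uint8, red, green, blue), "K" (3x3 intrinsics, pixels), "distortion" ([k1, k2, p1, p2, k3] as OpenCV has them; the pictures are not rectified), "position" and "orientation" of the camera in the world. Camera axes: x right, y down, z forward; pixel columns grow to the right and rows downward; lengths in m; the calibration is good to about 2 mm. A picture is of the moment at which its call begins. There is no depth.
- arm.job_done(): hands the job in; it is judged then, once.
Trained networks look in a picture, given as the dict that the camera call returned (one of the last four; its "shot" number tells which), for a name from the list of things; names that differ only in an ending like _2 or _b are one class to them, and where a whole thing is asked for, a point or a joint stands for the part that bears it (a point fixed in the world has none). Each returns a list of dicts, best first, with "conf" (0 to 1); they miss things now and then, are a little off and sometimes report something else, mostly with a low value. They report only what shows in the picture. A call takes as long as a camera call. They do not tell look-alikes from the thing itself.
- arm.recognise(query, picture): "at" ([x, y, z] in m, in the coordinates of the camera as it stood for that picture, good to about 4 mm: the middle of the surface that is visible of it).
The state is a dict: "t": time; "q": joint angles; "qd": joint speeds; "joint_efforts": joint torques, N m; "eef_pos": TCP position; "ee_rot": TCP orientation; "force": force on the tool from outside, world axes, zero at the start; "moment": the same for the moment, N m; "width": finger opening in m; "gripper_force": force on a finger pad.
Only numpy, scipy, OpenCV 4.12 (cv2) and the standard library are available. Lean on these libraries where they do the work, as an engineer would, in place of code of your own. Each camera call takes 0.05 s, during which the arm holds its last target. There are 200 camera calls.

## Working session

There is one attempt and no reset: what is moved stays moved. The work goes in short steps, Python scripts to look and compute and a tool call to move; the robot and the scene stay as the last step left them, time stands still between calls to the robot, and variables do not carry over. Pictures are saved under pics/ and viewed, at most 10 in all, crops included, and the job is handed in when it is done.

Besides the shell and the picture viewer there is one more tool, called after ">>>" as a command line: name --pt "numbers of a row" for each row, then --argument value for the rest. servo_tool: Moves the arm, as the interface text tells. Its arguments: {"type":"object","properties":{"deltas":{"type":"array","items":{"type":"array","items":{"type":"number"}}},"squeeze":{"type":"number"}},"required":["deltas"]}

```bash
ls; mkdir -p pics; cat > h.py <<'E'
import numpy as np, cv2
from scipy.spatial.transform import Rotation as R
from station import arm
def camR(p):
    o=np.array(p["orientation"],float)
    if o.shape==(3,3): return o
    if o.size==4: return R.from_quat(o).as_matrix()
    return R.from_euler('xyz',o).as_matrix()
def world(p,at): return camR(p)@np.array(at)+np.array(p["position"])
def ray(p,uv,z):
    n=cv2.undistortPoints(np.array([[uv]],float),np.array(p["K"]),np.array(p["distortion"]))[0,0]
    d=camR(p)@np.array([n[0],n[1],1]);c=np.array(p["position"]);return c+d*(z-c[2])/d[2]
def pix(p,X):
    Rm=camR(p);t=-Rm.T@np.array(p["position"])
    return cv2.projectPoints(np.array(X,float).reshape(-1,3),cv2.Rodrigues(Rm.T)[0],t,np.array(p["K"]),np.array(p["distortion"]))[0].reshape(-1,2)
def save(p,n): cv2.imwrite("pics/"+n+".png",p["color"][:,:,::-1])
E
python3 - <<'E'
from h import *
print(arm.get_state())
P={n:arm.grab_frame(n) for n in("scene","top")}
for n,p in P.items():
    save(p,n+"0"); print(n,p["position"],p["orientation"],p["K"],p["distortion"])
    for q in "console slot_mouth cartridge caddy caddy_grip free_cell stand hook_seat bowl remote coaster".split():
        try:
            for r in arm.recognise(q,p)[:4]: print(n,q,round(r["conf"],2),world(p,r["at"]).round(3),pix(p,world(p,r["at"])).round(0))
        except Exception as e: print(q,e)
a=np.hstack([P["scene"]["color"],]);
E
```

```text
pics
{'t': 0.0, 'q': array([ 1.62007108e+00,  3.59361681e-01,  1.10485920e-02, -3.93272943e-04,
       -1.22410280e+00, -2.88111129e-01]), 'qd': array([-0.00035204, -0.00125607, -0.00051331,  0.00019178, -0.00069472,
        0.00140215]), 'joint_efforts': array([-4.65759440e-04, -5.82719707e+01,  2.93047982e+01,  6.99723870e+00,
        6.73446018e-03, -1.78112741e-04]), 'eef_pos': array([0.15957486, 0.65534674, 0.22562675]), 'ee_rot': array([ 3.13993478e+00, -1.05772308e-04, -2.38970222e-01]), 'force': array([ 0.66873543, -0.81969167, -0.05031293]), 'moment': array([0.01675773, 0.04255621, 0.00438482]), 'gripper_force': 0.0, 'width': 0.08745149719292868}
scene [0.98570249 0.64477402 0.89616777] [-2.41994988  0.01189561  2.5092201 ] [[380.21220686   0.         257.64189969]
 [  0.         380.21220686 190.59219887]
 [  0.           0.           1.        ]] [-0.110962  0.        0.        0.        0.      ]
scene console 0.6 [0.619 0.361 0.085] [[315. 274.]]
scene slot_mouth 0.8 [0.627 0.366 0.087] [[314. 277.]]
scene cartridge 0.97 [0.377 0.401 0.018] [[388. 249.]]
scene cartridge 
[... 1295 characters left out ...]
0.534 0.022] [[111. 233.]]
top cartridge 0.56 [0.365 0.4   0.015] [[153. 268.]]
top caddy 0.92 [0.502 0.012 0.003] [[286. 225.]]
top caddy 0.62 [0.755 0.067 0.022] [[269. 140.]]
top caddy_grip 0.71 [0.498 0.012 0.004] [[286. 226.]]
top free_cell 0.71 [0.494 0.006 0.001] [[288. 227.]]
top free_cell 0.7 [0.382 0.192 0.008] [[224. 264.]]
top stand 0.6 [ 0.614 -0.326  0.011] [[399. 189.]]
top hook_seat 0.71 [ 0.609 -0.325  0.009] [[399. 190.]]
top hook_seat 0.53 [ 0.561 -0.002  0.095] [[293. 201.]]
top bowl 0.92 [0.754 0.069 0.023] [[268. 140.]]
top remote 0.6 [ 0.746 -0.074  0.016] [[316. 144.]]
top coaster 0.67 [0.381 0.193 0.007] [[224. 265.]]
top coaster 0.2 [0.754 0.071 0.023] [[268. 140.]]
```

```bash
python3 - <<'E'
import cv2
for n in("scene0","top0"):
    i=cv2.imread(f"pics/{n}.png");cv2.imwrite(f"pics/{n}b.png",cv2.resize(i,(800,600),interpolation=cv2.INTER_CUBIC))
i=cv2.imread("pics/top0.png")
E
```

```text
(no output)
```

View pics/scene0b.png

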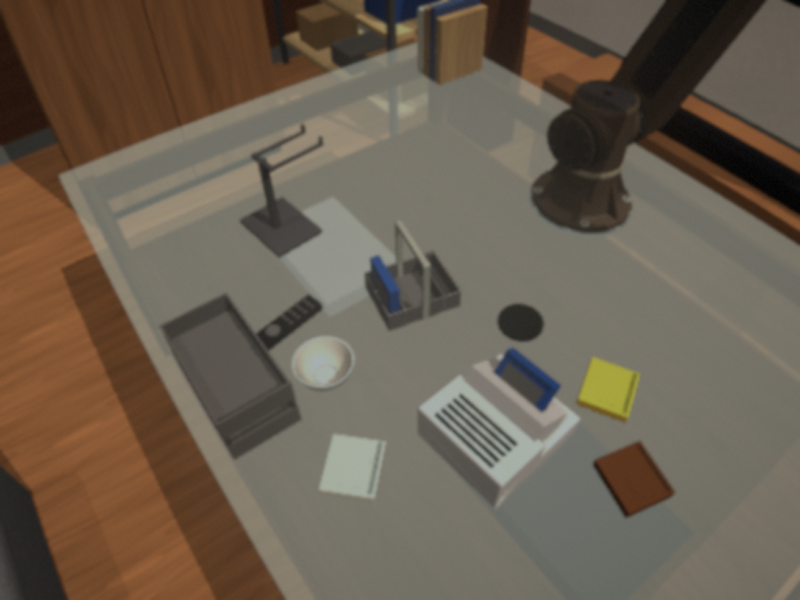

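View pics/top0b.png

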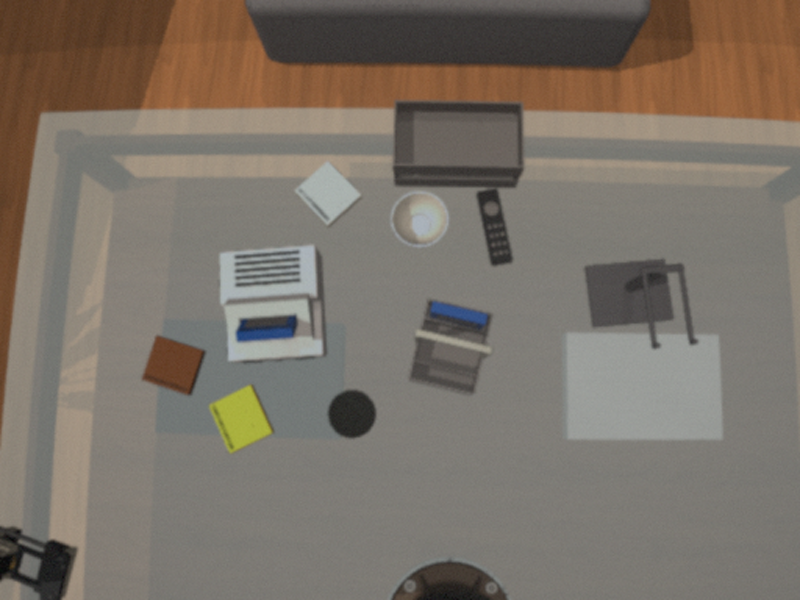

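The wanted cartridge is the blue one in the console slot, at scene0b (528,378) and top0b (267,328). Things it could be mistaken for, in scene0b pixels: the stored blue one in the caddy (385,283), yellow (608,388), brown (634,478) and white (352,465). The empty cell is on the robot side of the caddy, and the hook tips point towards the robot.

```bash
python3 - <<'E'
import cv2,numpy as np
s=cv2.imread("pics/scene0.png");t=cv2.imread("pics/top0.png")
def c(i,u,v,w=76,h=86):
    u-=w//2;v-=h//2
    o=cv2.resize(i[v:v+h,u:u+w],(266,300),interpolation=cv2.INTER_CUBIC)
    print(u,v)
    k=266/w
    for a in range(0,w,10): cv2.line(o,(int(a*k),0),(int(a*k),4 if a%50 else 12),(0,255,0),1)
    for a in range(0,h,10): cv2.line(o,(0,int(a*k)),(4 if a%50 else 12,int(a*k)),(0,255,0),1)
    return cv2.convertScaleAbs(o,alpha=1.4)
m=np.vstack([np.hstack([c(s,338,245),c(s,262,182),c(s,185,112)]),np.hstack([c(t,170,205),c(t,289,222),c(t,425,196)])])
cv2.imwrite("pics/m1.png",m)
E
```

```text
300 202
224 139
147 69
132 162
251 179
387 153
```

View pics/m1.png

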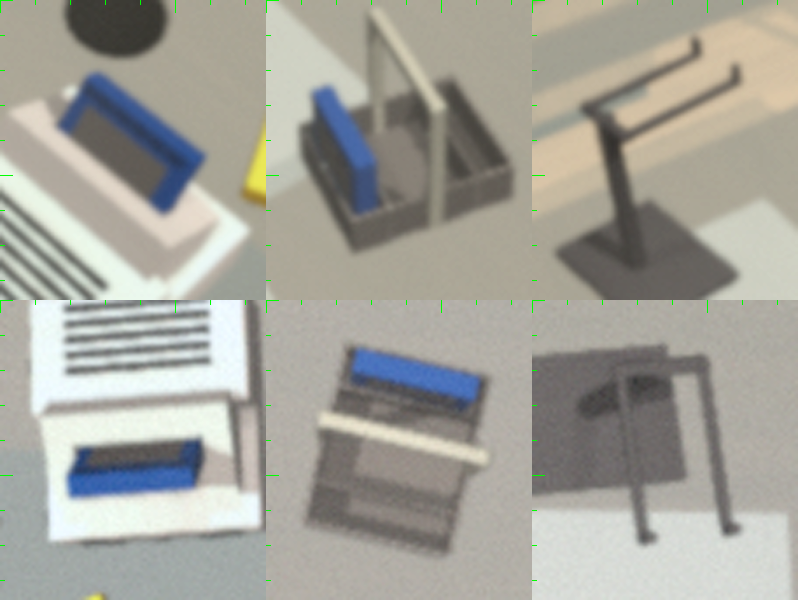

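```bash
cat > fit.py <<'E'
from h import *
from scipy.optimize import least_squares
P={n:arm.grab_frame(n) for n in("scene","top")}
k=3.5
def S(u,v,o): return (u/k+o[0],v/k+o[1])
def fit(obs,x0,name):
    def f(p):
        c,s=np.cos(p[2]),np.sin(p[2]);r=[]
        for n,X,uv in obs:
            X=np.array(X);W=[p[0]+c*X[0]-s*X[1],p[1]+s*X[0]+c*X[1],X[2]]
            r+=list(pix(P[n],W)[0]-uv)
        return np.array(r)
    q=least_squares(f,x0,loss='soft_l1');print(name,q.x.round(4),"yaw deg",np.degrees(q.x[2]).round(1));print(f(q.x).round(1).reshape(-1,2).tolist())
    return q.x
def ct(u,y,w): return [.866*u-.5*w,y,.095+.5*u+.866*w]
a=(300,202);b=(132,162)
fit([("scene",ct(-.01,-.05,.045),S(97,72,a)),("scene",ct(-.01,.05,.045),S(205,155,a)),("scene",ct(.01,.05,0),S(165,213,a)),("scene",ct(.01,-.05,0),S(60,127,a)),
("top",ct(-.01,.05,.045),S(70,196,b)),("top",ct(-.01,-.05,.045),S(198,188,b)),("top",ct(.01,.05,.045),S(70,170,b)),("top",ct(.01,-.05,.045),S(201,162,b))],[.55,.33,0],"mouth")
a=(224,139);b=(251,179)
fit([("scene",[0,-.064,.152],S(107,11,a)),("scene",[0,.064,.152],S(174,105,a)),("scene",[-.077,.062,.045],S(247,167,a)),("scene",[.077,.062,0],S(88,252,a)),
("top",[0,.064,.152],S(54,120,b)),("top",[0,-.064,.152],S(224,158,b)),
("top",[-.077,.062,.045],S(40,222,b)),("top",[-.077,-.062,.045],S(182,252,b)),("top",[.077,.062,.045],S(82,48,b)),("top",[.077,-.062,.045],S(221,77,b))],[.5,0,-.2],"caddy")
a=(147,69);b=(387,153)
fit([("scene",[-.03,-.032,.205],S(165,40,a)),("scene",[-.03,.032,.205],S(205,67,a)),("scene",[-.03,-.032,.1855],S(165,55,a)),("scene",[-.03,.032,.1855],S(205,83,a)),
("top",[-.03,.032,.2],S(114,238,b)),("top",[-.03,-.032,.2],S(200,228,b)),("top",[.1,.032,.19],S(91,68,b)),("top",[.1,-.032,.19],S(172,60,b))],[.55,-.33,0],"hook")
E
python3 fit.py
```

```text
mouth [0.5393 0.3352 0.0996] yaw deg 5.7
[[-0.1, -1.6], [0.3, -0.8], [-0.9, -1.3], [-1.4, -1.9], [-0.9, -0.3], [-1.0, -0.8], [-2.2, 0.3], [-2.9, -0.2]]
caddy [ 0.5084  0.0081 -0.215 ] yaw deg -12.3
[[0.2, -2.1], [-0.3, -1.0], [0.9, -1.7], [-0.1, -0.1], [-0.0, -1.0], [-0.7, -0.5], [-1.5, 0.3], [0.5, 1.9], [-1.1, -2.1], [1.1, -0.6]]
hook [ 0.535  -0.345   0.0765] yaw deg 4.4
[[0.2, -1.8], [-0.2, -1.6], [1.0, -1.1], [0.4, -1.1], [0.0, -0.6], [-0.2, 0.5], [-0.6, -1.9], [-0.0, -0.9]]
```

```bash
cat >> h.py <<'E'
def grip_R(yawdeg,lean):  # object yaw; lean of hand (deg) back towards object's -x
    return R.from_euler('z',yawdeg-90,degrees=True)*R.from_euler('x',180+lean,degrees=True)
def plan(pos,Rt):
    s=arm.get_state();Rc=R.from_euler('xyz',s["ee_rot"]);d=np.array(pos)-s["eef_pos"]
    print("t",round(s["t"],2),"pos",s["eef_pos"].round(4),"F",s["force"].round(1),"w",round(s["width"],4),"g",round(s["gripper_force"],1))
    print("rotvec(tool) deg",np.degrees((Rc.inv()*Rt).as_rotvec()).round(1),"| shift now-axes",(Rc.inv().apply(d)*1e3).round(1),"| shift target-axes",(Rt.inv().apply(d)*1e3).round(1))
def oneframe(o,yaw,X):  # object-frame point -> world
    return np.array([o[0],o[1],0])+R.from_euler('z',yaw,degrees=True).apply(X)
E
python3 - <<'E'
from h import *
Rt=grip_R(5.7,30);print(Rt.as_matrix().round(2))
Z=-Rt.as_matrix()[:,2];M=np.array([.5393,.3352,.095])
plan(M+.13*Z,Rt)
E
```

```text
[[ 0.1  -0.86  0.5 ]
 [-1.   -0.09  0.05]
 [ 0.   -0.5  -0.87]]
t 1.3 pos [0.1597 0.6558 0.2266] F [ 0.3 -0.1 -0.3] w 0.0877 g 0.0
rotvec(tool) deg [26.1 18.5 68.9] | shift now-axes [383.3 243.3  19. ] | shift target-axes [ 356.7 -233.8  156.9]
```

>>> servo_tool --pt "-1 27.4 17.4 1.4 0 0 0" --pt "-1 27.4 17.4 1.4 0 0 0" --pt "-1 27.4 17.4 1.4 0 0 0" --pt "-1 27.4 17.4 1.4 0 0 0" --pt "-1 27.4 17.4 1.4 0 0 0" --pt "-1 27.4 17.4 1.4 0 0 0" --pt "-1 27.4 17.4 1.4 0 0 0" --pt "-1 27.4 17.4 1.4 0 0 0" --pt "-1 27.4 17.4 1.4 0 0 0" --pt "-1 27.4 17.4 1.4 0 0 0" --pt "-1 27.4 17.4 1.4 0 0 0" --pt "-1 27.4 17.4 1.4 0 0 0" --pt "-1 27.4 17.4 1.4 0 0 0" --pt "-1 27.4 17.4 1.4 0 0 0"

```text
t: 2.47
eef_pos: [0.4757, 0.3272, 0.2072]
ee_rot: [-3.141, -0.0, -0.239]
force: [-0.3, 0.8, 0.2]
width: 0.0874
gripper_force: 0.0
```

>>> servo_tool --pt "-1 0 0 0 2.2 1.55 5.75" --pt "-1 0 0 0 2.2 1.55 5.75" --pt "-1 0 0 0 2.2 1.55 5.75" --pt "-1 0 0 0 2.2 1.55 5.75" --pt "-1 0 0 0 2.2 1.55 5.75" --pt "-1 0 0 0 2.2 1.55 5.75" --pt "-1 0 0 0 2.2 1.55 5.75" --pt "-1 0 0 0 2.2 1.55 5.75" --pt "-1 0 0 0 2.2 1.55 5.75" --pt "-1 0 0 0 2.2 1.55 5.75" --pt "-1 0 0 0 2.2 1.55 5.75" --pt "-1 0 0 0 2.2 1.55 5.75" --pt "-1 0 0 0 0 0 0" --pt "-1 0 0 0 0 0 0"

```text
t: 3.63
eef_pos: [0.4763, 0.3266, 0.2074]
ee_rot: [-2.648, -0.028, -1.382]
force: [0.5, 0.5, -0.6]
width: 0.0875
gripper_force: 0.0
```

```bash
python3 - <<'E'
from h import *
Rt=grip_R(5.7,30);Z=-Rt.as_matrix()[:,2];M=np.array([.5393,.3352,.095])
plan(M+.13*Z,Rt);plan(M+.032*Z,Rt)
for i,n in enumerate(("scene","top")):
    p=arm.grab_frame(n);s=arm.get_state();Rc=R.from_euler('xyz',s["ee_rot"]).as_matrix()
    u,v=pix(p,s["eef_pos"])[0].astype(int)
    print(n,(u,v)); u=min(max(u,60),452);v=min(max(v,55),328)
    c=cv2.resize(p["color"][v-55:v+55,u-60:u+60,::-1],(400,367),interpolation=cv2.INTER_CUBIC)
    m=c if i==0 else np.hstack([m,c])
cv2.imwrite("pics/m2.png",m)
E
```

```text
t 3.63 pos [0.4763 0.3266 0.2074] F [ 0.5  0.5 -0.6] w 0.0875 g 0.0
rotvec(tool) deg [1.7 1.1 5.3] | shift now-axes [-2.4  1.  -0.8] | shift target-axes [-2.3  1.2 -0.9]
t 3.63 pos [0.4763 0.3266 0.2074] F [ 0.5  0.5 -0.6] w 0.0875 g 0.0
rotvec(tool) deg [1.7 1.1 5.3] | shift now-axes [-0.3 -1.8 97.1] | shift target-axes [-2.3  1.2 97.1]
scene (np.int64(356), np.int64(205))
top (np.int64(163), np.int64(225))
```

View pics/m2.png

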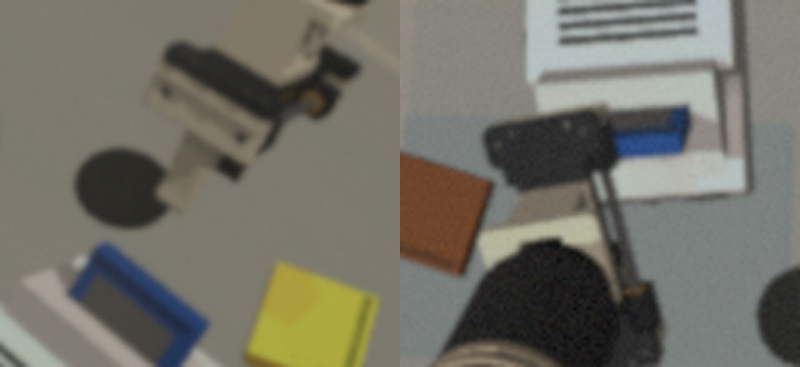

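The scene crop shows an open finger at (180,190) up-slope of the blue cartridge (140,300), and the top crop shows the hand above the slot. The cartridge matches the description, so I'm descending.

>>> servo_tool --pt "-1 -2.4 1 0 1.7 1.1 5.3" --pt "-1 0 0 14 0 0 0" --pt "-1 0 0 14 0 0 0" --pt "-1 0 0 14 0 0 0" --pt "-1 0 0 14 0 0 0" --pt "-1 0 0 14 0 0 0" --pt "-1 0 0 14 0 0 0" --pt "-1 0 0 10 0 0 0" --pt "-1 0 0 3 0 0 0" --pt "-1 0 0 0 0 0 0" --pt "0.2 0 0 0 0 0 0" --pt "0.2 0 0 0 0 0 0" --pt "0.2 0 0 0 0 0 0" --squeeze 5

```text
t: 4.82
eef_pos: [0.5238, 0.3346, 0.1238]
ee_rot: [-2.616, 0.003, -1.475]
force: [-0.2, -1.1, -0.2]
width: 0.0727
gripper_force: 0.0
```

>>> servo_tool --pt "0.45 0 0 0 0 0 0" --pt "0.55 0 0 0 0 0 0" --pt "0.6 0 0 0 0 0 0" --pt "0.6 0 0 0 0 0 0" --squeeze 5

```text
t: 5.15
eef_pos: [0.5234, 0.3343, 0.1233]
ee_rot: [-2.616, 0.003, -1.475]
force: [0.6, -0.7, 1.1]
width: 0.0461
gripper_force: 0.0
```

```bash
python3 - <<'E'
from h import *
Rt=grip_R(5.7,30);Z=-Rt.as_matrix()[:,2];M=np.array([.5393,.3352,.095])
plan(M+.032*Z,Rt)
p=arm.grab_frame("scene")
cv2.imwrite("pics/m3.png",cv2.resize(p["color"][185:275,290:400,::-1],(660,540),interpolation=cv2.INTER_CUBIC))
E
```

```text
t 5.15 pos [0.5234 0.3343 0.1233] F [ 0.6 -0.7  1.1] w 0.0461 g 0.0
rotvec(tool) deg [-0.1  0.  -0.3] | shift now-axes [0.7 0.4 0.4] | shift target-axes [0.7 0.4 0.4]
```

View pics/m3.png

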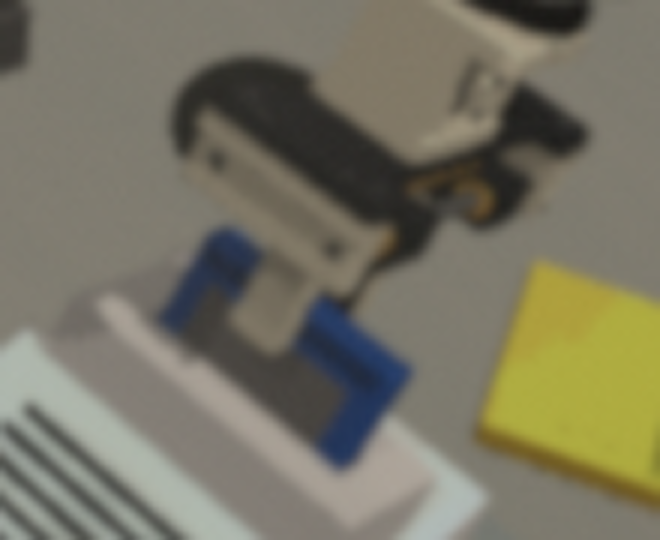

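The finger straddles the cartridge's top edge, at (275,310) on an edge running (215,240)–(405,375). It is a few mm towards the -y end, which is acceptable, so I'm closing gently.

>>> servo_tool --pt "1 0 0 0 0 0 0" --pt "1 0 0 0 0 0 0" --pt "1 0 0 0 0 0 0" --pt "1 0 0 0 0 0 0" --pt "1 0 0 0 0 0 0" --pt "1 0 0 0 0 0 0" --squeeze 5

```text
t: 5.7
eef_pos: [0.5235, 0.334, 0.123]
ee_rot: [-2.617, 0.003, -1.476]
force: [-0.6, 0.5, -0.5]
width: 0.0201
gripper_force: 5.0
```

>>> servo_tool --pt "1 0 0 0 0 0 0" --pt "1 0 0 0 0 0 0" --pt "1 0 0 -2 0 0 0" --pt "1 0 0 -4 0 0 0" --pt "1 0 0 -4 0 0 0" --pt "1 0 0 -4 0 0 0" --squeeze 30

```text
t: 6.2
eef_pos: [0.5164, 0.333, 0.1351]
ee_rot: [-2.617, 0.002, -1.476]
force: [0.5, 0.5, -0.8]
width: 0.0199
gripper_force: 30.0
```

>>> servo_tool --pt "1 0 0 -6 0 0 0" --pt "1 0 0 -7 0 0 0" --pt "1 0 0 -7 0 0 0" --pt "1 0 0 -7 0 0 0" --pt "1 0 0 -8 0 0 0" --pt "1 0 0 -8 0 0 0" --pt "1 0 0 -8 0 0 0" --pt "1 0 0 -8 0 0 0" --pt "1 0 0 -8 0 0 0" --pt "1 0 0 -6 0 0 0" --pt "1 0 0 -2 0 0 0" --pt "1 0 0 0 0 0 0"

```text
t: 7.2
eef_pos: [0.4788, 0.33, 0.2005]
ee_rot: [-2.616, 0.004, -1.475]
force: [0.2, 0.4, -1.1]
width: 0.0196
gripper_force: 30.0
```

```bash
python3 - <<'E'
from h import *
C=[.5084,.0081]; Rt=grip_R(-12.3,5)
print("cell top", oneframe(C,-12.3,[-.058,0,0]))
plan(oneframe(C,-12.3,[-.068,0,.205]),Rt)
p=arm.grab_frame("scene")
cv2.imwrite("pics/m4.png",cv2.resize(p["color"][155:275,280:420,::-1],(700,600),interpolation=cv2.INTER_CUBIC))
E
```

```text
cell top [0.45173136 0.02045576 0.        ]
t 7.2 pos [0.4788 0.33   0.2005] F [ 0.2  0.4 -1.1] w 0.0196 g 30.0
rotvec(tool) deg [-24.9   5.6  17. ] | shift now-axes [302.5  54.2 -38. ] | shift target-axes [308.2 -29.8  -2. ]
```

View pics/m4.png

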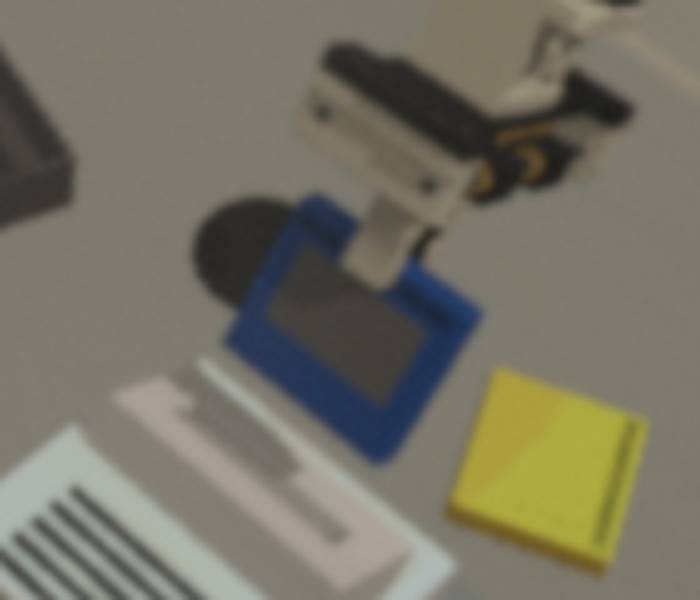

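>>> servo_tool --pt "1 0 0 -4 -5 1.1 3.4" --pt "1 0 0 -4 -5 1.1 3.4" --pt "1 0 0 -4 -5 1.1 3.4" --pt "1 0 0 0 -5 1.1 3.4" --pt "1 0 0 0 -5 1.1 3.4" --pt "1 15 -2 0 0 0 0" --pt "1 21 -2 0 0 0 0" --pt "1 21 -2 0 0 0 0" --pt "1 21 -2 0 0 0 0" --pt "1 21 -2 0 0 0 0" --pt "1 21 -2 0 0 0 0" --pt "1 21 -2 0 0 0 0" --pt "1 21 -2 0 0 0 0" --pt "1 21 -2 0 0 0 0" --pt "1 21 -2 0 0 0 0" --pt "1 21 -2 0 0 0 0" --pt "1 21 -2 0 0 0 0" --pt "1 21 -2 0 0 0 0" --pt "1 21 -2 0 0 0 0" --pt "1 15 -2 0 0 0 0"

```text
t: 8.92
eef_pos: [0.4508, 0.0216, 0.2137]
ee_rot: [-3.004, 0.006, -1.761]
force: [0.5, 0.0, -1.2]
width: 0.0197
gripper_force: 30.0
```

>>> servo_tool --pt "1 6 0 0 0 0 0" --pt "1 0 0 0 0 0 0" --pt "1 0 0 0 0 0 0"

```text
t: 9.17
eef_pos: [0.4507, 0.0177, 0.2138]
ee_rot: [-3.004, 0.006, -1.762]
force: [-0.1, -0.7, -0.7]
width: 0.0194
gripper_force: 30.0
```

```bash
python3 - <<'E'
from h import *
C=[.5084,.0081]; Rt=grip_R(-12.3,5)
plan(oneframe(C,-12.3,[-.068,0,.205]),Rt)
m=None;a=cv2.imread
for n,o in(("scene",(220,115)),("top",(240,170))):
    p=arm.grab_frame(n);save(p,"pre_"+n)
    c=cv2.resize(p["color"][o[1]:o[1]+100,o[0]:o[0]+100,::-1],(400,400),interpolation=cv2.INTER_CUBIC)
    c=cv2.convertScaleAbs(c,alpha=1.4)
    m=c if m is None else np.hstack([m,c])
cv2.imwrite("pics/m5.png",m)
E
```

```text
t 9.17 pos [0.4507 0.0177 0.2138] F [-0.1 -0.7 -0.7] w 0.0194 g 30.0
rotvec(tool) deg [-2.9  0.5  1.3] | shift now-axes [-3.1 10.6  7.5] | shift target-axes [-3.  10.3  8. ]
```

View pics/m5.png

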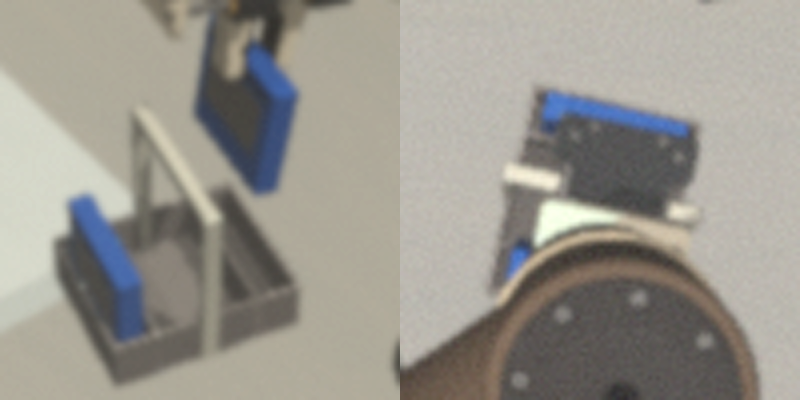

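The held cartridge is at (245,110) in the left crop, with its +y end face at (275,140). The empty cell lies below it, at (250,265), on the -x side of the handle. I'll fit both from this one view so that camera bias cancels.

```bash
python3 - <<'E'
from h import *
from scipy.optimize import least_squares
p=arm.grab_frame("scene");s=arm.get_state();Rc=R.from_euler('xyz',s["ee_rot"]);T=s["eef_pos"]
S=lambda a:np.array(a)/4+[220,115]
B=np.array([0,0])
# cart: tool coords: x=-caddy y, y=-x, z=down. top at z=dz (neg), bottom dz+.09
ob=[((-.05,.01,.09),(277,187)),((-.05,-.01,.09),(258,192)),((.05,-.01,.09),(198,112)),((-.05,.01,0),(298,91)),((-.05,-.01,0),(274,98))]
def f(q):
    X=np.array([o[0] for o in ob]);X=R.from_rotvec([0,q[2],0]).apply(X)+[q[0],q[3],q[1]]
    return np.r_[(pix(p,T+Rc.apply(X))-[S(o[1]) for o in ob]).ravel(), q[3]*100, q[2]*5]
q=least_squares(f,[0,-.013,0,0]).x;print("cart dx,dz,rot,dy",(q*1e3).round(1),f(q).round(1))
X=R.from_rotvec([0,q[2],0]).apply([0,0,.09])+[q[0],q[3],q[1]];print("cart bottom centre",T+Rc.apply(X))
oc=[((0,-.064,.152),(137,108)),((0,.064,.152),(217,219)),((-.077,.062,.045),(298,292)),((-.077,.062,0),(298,322)),((.077,.062,0),(118,383)),((.077,.062,.045),(112,350)),((.077,-.062,.045),(55,243)),((-.077,-.062,.045),(229,188))]
def g(c):
    W=oneframe(c[:2],np.degrees(c[2]),np.array([o[0] for o in oc]));return (pix(p,W)-[S(o[1]) for o in oc]).ravel()
c=least_squares(g,[.508,.008,-.21],loss='soft_l1',f_scale=.5).x;print("caddy",c.round(4),np.degrees(c[2]),g(c).round(1))
E
```

```text
cart dx,dz,rot,dy [14.   1.4  4.9 10.8] [ 0.4  0.4 -0.8  0.6 -1.2 -0.1  0.7 -0.2  0.4 -0.6  1.1  0. ]
cart bottom centre [0.45005015 0.00459752 0.12157241]
caddy [ 0.5129  0.0135 -0.2083] -11.934825215376277 [ 0.3 -0.3 -0.8  0.   1.  -1.4  0.1  0.8 -0.5  2.1  0.6  0.7 -1.1 -0.6
  0.1 -1.5]
```

```bash
python3 - <<'E'
from h import *
p=arm.grab_frame("scene");t=arm.grab_frame("top")
print("handle scene",ray(p,(220+137/4,115+108/4),.152),ray(p,(220+217/4,115+219/4),.152))
print("handle top",ray(t,(251+54/3.5,179+120/3.5),.152),ray(t,(251+224/3.5,179+158/3.5),.152))
# new top crop: bar ends (506,178) and (697,212) upper/lower mid
print("handle top2",ray(t,(240+105/4,170+176/4),.152),ray(t,(240+299/4,170+214/4),.152))
# far/near wall top corners scene
for n,uv in(("-x+y",(298,292)),("+x+y",(112,350)),("+x-y",(55,243)),("-x-y",(229,188))): print(n,ray(p,np.array(uv)/4+[220,115],.045))
C=[.5115,.0115];print("target",oneframe(C,-12.1,[-.058,0,0]))
plan(oneframe(C,-12.1,[-.064,0,.16]),grip_R(-12.1,5))
E
```

```text
handle scene [ 0.50111294 -0.04842663  0.152     ] [0.52439742 0.07721713 0.152     ]
handle top [0.51951033 0.07045443 0.152     ] [ 0.49342115 -0.05627821  0.152     ]
handle top2 [0.51762996 0.07088626 0.152     ] [ 0.49508248 -0.05562587  0.152     ]
-x+y [0.45653108 0.09248964 0.045     ]
+x+y [0.60076705 0.05494218 0.045     ]
+x-y [ 0.57414381 -0.05906953  0.045     ]
-x-y [ 0.42909704 -0.02599957  0.045     ]
target [0.45478857 0.02365788 0.        ]
t 9.42 pos [0.4508 0.0187 0.2136] F [-0.7  0.6 -1.1] w 0.0198 g 30.0
rotvec(tool) deg [-2.8  0.5  1.2] | shift now-axes [-5.5 10.3 52.8] | shift target-axes [-5.7  7.9 53.2]
```

```bash
python3 - <<'E'
from h import *
C=[.511,.0125]
plan(oneframe(C,-11.8,[-.0645,0,.132]),grip_R(-11.8,5))
E
```

```text
t 9.42 pos [0.4508 0.0187 0.2136] F [-0.7  0.6 -1.1] w 0.0198 g 30.0
rotvec(tool) deg [-2.8  0.4  0.9] | shift now-axes [-5.8 15.3 80.3] | shift target-axes [-6.3 11.5 80.9]
```

>>> servo_tool --pt "1 -3.3 5.5 0 -2.8 0.4 0.9" --pt "1 -3 6 0 0 0 0" --pt "1 0 0 10 0 0 0" --pt "1 0 0 15 0 0 0" --pt "1 0 0 15 0 0 0" --pt "1 0 0 15 0 0 0" --pt "1 0 0 12 0 0 0" --pt "1 0 0 9 0 0 0" --pt "1 0 0 5 0 0 0" --pt "1 0 0 0 0 0 0" --pt "1 0 0 0 0 0 0"

```text
t: 10.33
eef_pos: [0.4478, 0.0254, 0.1319]
ee_rot: [-3.054, 0.001, -1.777]
force: [-0.8, -0.1, -0.2]
width: 0.0199
gripper_force: 30.0
```

```bash
python3 - <<'E'
from h import *
C=[.511,.0125]
plan(oneframe(C,-11.8,[-.0645,0,.132]),grip_R(-11.8,5))
p=arm.grab_frame("scene")
cv2.imwrite("pics/m6.png",cv2.convertScaleAbs(cv2.resize(p["color"][125:215,220:310,::-1],(600,600),interpolation=cv2.INTER_CUBIC),alpha=1.4))
E
```

```text
t 10.33 pos [0.4478 0.0254 0.1319] F [-0.8 -0.1 -0.2] w 0.0199 g 30.0
rotvec(tool) deg [-0.  0.  0.] | shift now-axes [-0.3 -0.  -0.1] | shift target-axes [-0.3 -0.  -0.1]
```

View pics/m6.png

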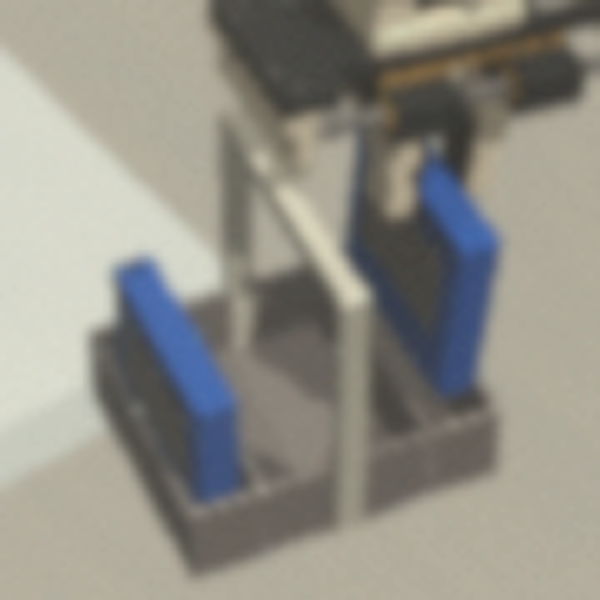

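The cartridge's lower corners (442,385) and (475,385) sit just above the empty cell's +y end, between the divider (430,425) and the outer corner (493,408). I'm lowering it straight down in two steps with a force check.

>>> servo_tool --pt "1 0 0.45 5 0 0 0" --pt "1 0 0.45 5 0 0 0" --pt "1 0 0.45 5 0 0 0" --pt "1 0 0.45 5 0 0 0" --pt "1 0 0 0 0 0 0"

```text
t: 10.8
eef_pos: [0.447, 0.0248, 0.1105]
ee_rot: [-3.055, -0.0, -1.778]
force: [0.3, 0.3, -0.2]
width: 0.0196
gripper_force: 30.0
```

>>> servo_tool --pt "1 0 0.45 5 0 0 0" --pt "1 0 0.45 5 0 0 0" --pt "1 0 0.45 5 0 0 0" --pt "1 0 0.45 4 0 0 0" --pt "1 0 0.3 3 0 0 0" --pt "1 0 0 0 0 0 0"

```text
t: 11.3
eef_pos: [0.4471, 0.025, 0.0888]
ee_rot: [-3.055, 0.0, -1.777]
force: [-0.4, 0.4, -1.7]
width: 0.0194
gripper_force: 30.0
```

>>> servo_tool --pt "1 0 0 1.5 0 0 0" --pt "1 0 0 1.5 0 0 0" --pt "1 0 0 0 0 0 0"

```text
t: 11.55
eef_pos: [0.4478, 0.0252, 0.0865]
ee_rot: [-3.054, 0.001, -1.777]
force: [0.6, 0.3, -0.3]
width: 0.0197
gripper_force: 30.0
```

```bash
python3 - <<'E'
from h import *
plan([.447,.025,.085],grip_R(-11.8,5))
p=arm.grab_frame("scene")
cv2.imwrite("pics/m7.png",cv2.convertScaleAbs(cv2.resize(p["color"][125:215,220:310,::-1],(600,600),interpolation=cv2.INTER_CUBIC),alpha=1.4))
E
```

```text
t 11.55 pos [0.4478 0.0252 0.0865] F [ 0.6  0.3 -0.3] w 0.0197 g 30.0
rotvec(tool) deg [-0.  0. -0.] | shift now-axes [0.4 0.9 1.4] | shift target-axes [0.4 0.9 1.4]
```

View pics/m7.png

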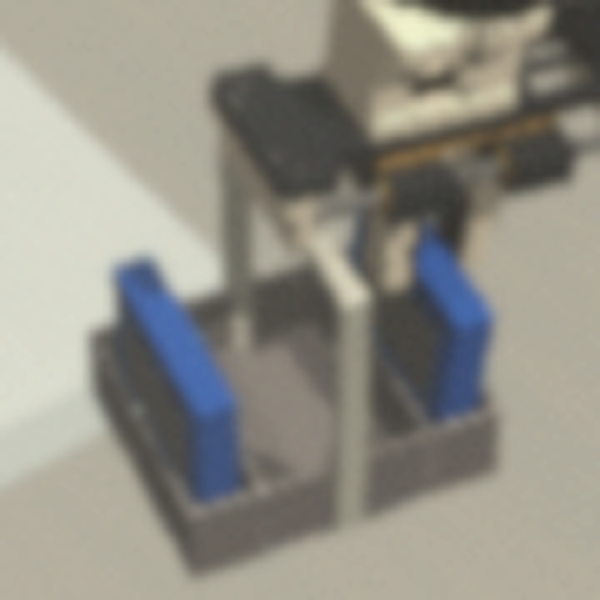

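The cartridge is inside the empty cell at (445,340), the caddy has not moved, and the hand body is just over the handle with no contact force. I'm opening partly and rising.

>>> servo_tool --pt "0.5 0 0 0 0 0 0" --pt "0.4 0 0 0 0 0 0" --pt "0.32 0 0 0 0 0 0" --pt "0.32 0 0 0 0 0 0" --pt "0.32 0 0 0 0 0 0"

```text
t: 12.02
eef_pos: [0.448, 0.0253, 0.0867]
ee_rot: [-3.054, 0.001, -1.777]
force: [0.7, 0.5, -0.0]
width: 0.0298
gripper_force: 0.1
```

>>> servo_tool --pt "0.32 0 -0.3 -4 0 0 0" --pt "0.32 0 -0.6 -8 0 0 0" --pt "0.32 0 0 -15 0 0 0" --pt "0.32 0 0 -20 0 0 0" --pt "0.32 0 0 -20 0 0 0" --pt "0.32 0 0 -20 0 0 0" --pt "0.32 0 0 -20 0 0 0" --pt "0.32 0 0 0 0 0 0"

```text
t: 12.68
eef_pos: [0.4414, 0.0277, 0.198]
ee_rot: [-3.048, 0.005, -1.776]
force: [0.5, 0.4, 0.7]
width: 0.0297
gripper_force: 0.0
```

```bash
python3 - <<'E'
from h import *
p=arm.grab_frame("scene")
cv2.imwrite("pics/m8.png",cv2.convertScaleAbs(cv2.resize(p["color"][115:215,210:310,::-1],(600,600),interpolation=cv2.INTER_CUBIC),alpha=1.4))
C=[.511,.0125]
plan(oneframe(C,-11.8,[0,0,.200]),grip_R(-11.8,0))
E
```

```text
t 12.73 pos [0.4406 0.0275 0.1961] F [ 0.1 -0.2 -0.2] w 0.0295 g 0.0
rotvec(tool) deg [-5.3  0.2 -0. ] | shift now-axes [  0.3 -72.    2.7] | shift target-axes [  0.3 -71.9  -3.9]
```

View pics/m8.png

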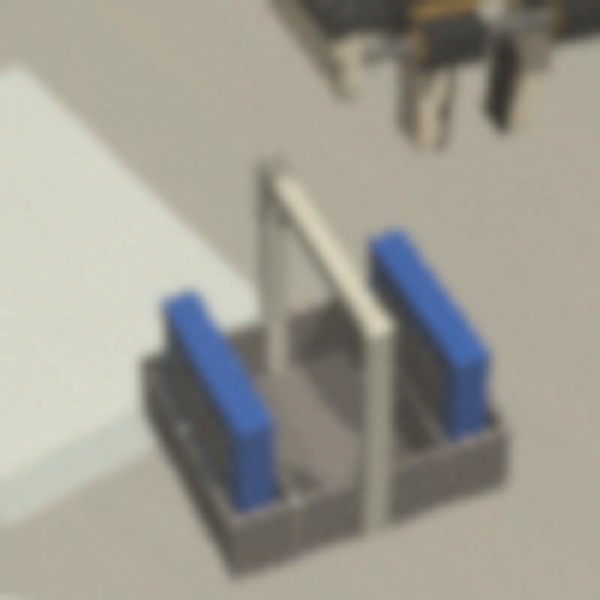

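Both blue cartridges now stand upright and parallel in the caddy, at (220,400) and (430,340), with the handle bar between them from (280,175) to (385,330). Next is gripping the bar.

>>> servo_tool --pt "-1 0 -8 -2 -5.3 0.2 0" --pt "-1 0 -16 -1 0 0 0" --pt "-1 0 -16 0 0 0 0" --pt "-1 0 -16 0 0 0 0" --pt "-1 0 -16 0 0 0 0" --pt "-1 0 0 0 0 0 0" --pt "-1 0 0 0 0 0 0"

```text
t: 13.32
eef_pos: [0.5097, 0.0118, 0.1958]
ee_rot: [3.135, -0.004, -1.778]
force: [-0.6, -0.6, -0.0]
width: 0.0708
gripper_force: 0.0
```

```bash
python3 - <<'E'
from h import *
plan(oneframe([.511,.0125],-11.8,[0,0,.127]),grip_R(-11.8,0))
E
```

```text
t 13.32 pos [0.5097 0.0118 0.1958] F [-0.6 -0.6 -0. ] w 0.0708 g 0.0
rotvec(tool) deg [ 0.4 -0.2 -0.1] | shift now-axes [-1.2 -1.6 68.8] | shift target-axes [-1.  -1.2 68.8]
```

>>> servo_tool --pt "-1 -1 -1.2 10 0.4 -0.2 0" --pt "-1 0 0 15 0 0 0" --pt "-1 0 0 15 0 0 0" --pt "-1 0 0 14 0 0 0" --pt "-1 0 0 10 0 0 0" --pt "-1 0 0 4 0 0 0" --pt "0 0 0 0 0 0 0" --pt "0 0 0 0 0 0 0" --pt "0.3 0 0 0 0 0 0" --pt "0.3 0 0 0 0 0 0" --pt "1 0 0 0 0 0 0" --pt "1 0 0 0 0 0 0" --pt "1 0 0 0 0 0 0" --pt "1 0 0 0 0 0 0" --pt "1 0 0 0 0 0 0" --squeeze 4

```text
t: 14.57
eef_pos: [0.5112, 0.0128, 0.1287]
ee_rot: [-3.139, 0.001, -1.777]
force: [0.1, 0.2, -0.2]
width: 0.0331
gripper_force: 0.0
```

>>> servo_tool --pt "1 0 0 0 0 0 0" --pt "1 0 0 0 0 0 0" --pt "1 0 0 0 0 0 0" --pt "1 0 0 0 0 0 0" --pt "1 0 0 0 0 0 0" --squeeze 4

```text
t: 14.98
eef_pos: [0.5105, 0.0128, 0.1284]
ee_rot: [-3.141, 0.001, -1.778]
force: [-2.6, 1.3, 0.8]
width: 0.0117
gripper_force: 4.0
```

>>> servo_tool --pt "1 0 0 0 0 0 0" --pt "1 0 0 0 0 0 0" --pt "1 0 0 0 0 0 0" --squeeze 55

```text
t: 15.23
eef_pos: [0.511, 0.0128, 0.1284]
ee_rot: [-3.14, 0.001, -1.777]
force: [-2.9, 0.3, -2.5]
width: 0.0111
gripper_force: 55.0
```

>>> servo_tool --pt "1 0 0 -3 0 0 0" --pt "1 0 0 -6 0 0 0" --pt "1 0 0 -9 0 0 0" --pt "1 0 0 -10 0 0 0" --pt "1 0 0 -10 0 0 0" --pt "1 0 0 -10 0 0 0" --pt "1 0 0 -10 0 0 0" --pt "1 0 0 -9 0 0 0" --pt "1 0 0 -6 0 0 0" --pt "1 0 0 -3 0 0 0" --pt "1 0 0 0 0 0 0"

```text
t: 16.15
eef_pos: [0.5114, 0.0129, 0.2054]
ee_rot: [-3.138, 0.002, -1.777]
force: [0.1, -0.8, -5.0]
width: 0.0115
gripper_force: 55.0
```

```bash
python3 - <<'E'
from h import *
p=arm.grab_frame("scene");s=lambda u,v:(147+u/3.5,69+v/3.5)
print("tips scene",ray(p,s(165,40),.205),ray(p,s(205,67),.205))
t=arm.grab_frame("top");s=lambda u,v:(387+u/3.5,153+v/3.5)
print("tips top",ray(t,s(114,238),.2),ray(t,s(200,228),.2), "roots",ray(t,s(91,68),.19),ray(t,s(172,60),.19))
Rt=grip_R(4.4,0)
plan([.405,-.15,.204],grip_R(-11.8,0))
H=oneframe([.537,-.342],4.4,[-.142,0,.204]);print(H);plan(H,Rt)
E
```

```text
tips scene [ 0.51365917 -0.36992193  0.205     ] [ 0.50702477 -0.30672719  0.205     ]
tips top [ 0.50103088 -0.3151678   0.2       ] [ 0.50888871 -0.37971125  0.2       ] roots [ 0.6273575  -0.30678997  0.19      ] [ 0.63463694 -0.36909324  0.19      ]
t 16.25 pos [0.5108 0.0128 0.2043] F [-0.3  1.1 -6. ] w 0.0114 g 55.0
rotvec(tool) deg [-0.1  0.  -0. ] | shift now-axes [1.811e+02 7.010e+01 1.000e-01] | shift target-axes [181.   70.3   0.3]
[ 0.39541851 -0.3528941   0.204     ]
t 16.25 pos [0.5108 0.0128 0.2043] F [-0.3  1.1 -6. ] w 0.0114 g 55.0
rotvec(tool) deg [ -0.1   0.  -16.2] | shift now-axes [381.6  37.8  -0. ] | shift target-axes [3.558e+02 1.431e+02 3.000e-01]
```

>>> servo_tool --pt "1 5 2 0 0 0 0" --pt "1 10 4 0 0 0 0" --pt "1 15 6 0 0 0 0" --pt "1 15 6 0 0 0 0" --pt "1 15 6 0 0 0 0" --pt "1 15 6 0 0 0 0" --pt "1 15 6 0 0 0 0" --pt "1 15 6 0 0 0 0" --pt "1 15 6 0 0 0 0" --pt "1 15 6 0 0 0 0" --pt "1 15 6 0 0 0 0" --pt "1 15 5 0 0 0 0" --pt "1 15 4 0 0 0 0" --pt "1 15 0 0 0 0 0" --pt "1 15 -2 0 0 0 0" --pt "1 15 -3 0 0 0 0" --pt "1 15 -3 0 0 0 0" --pt "1 15 -3 0 0 0 0" --pt "1 15 -3 0 0 0 0" --pt "1 15 -3 0 0 0 0"

```text
t: 17.92
eef_pos: [0.4006, -0.2569, 0.2045]
ee_rot: [-3.139, 0.001, -1.778]
force: [0.3, 0.0, -4.8]
width: 0.0117
gripper_force: 55.0
```

>>> servo_tool --pt "1 15 -3 0 0 0 0" --pt "1 15 -3 0 0 0 0" --pt "1 15 -3 0 0 0 0" --pt "1 15 -3 0 0 0 0" --pt "1 15 -3 0 0 0 0" --pt "1 8 0 0 0 0 0" --pt "1 0 0 0 0 0 -2" --pt "1 0 0 0 0 0 -3" --pt "1 0 0 0 0 0 -3.3" --pt "1 0 0 0 0 0 -3" --pt "1 0 0 0 0 0 -3" --pt "1 0 0 0 0 0 -2" --pt "1 0 0 0 0 0 -1" --pt "1 0 0 0 0 0 0"

```text
t: 19.08
eef_pos: [0.3987, -0.3399, 0.2043]
ee_rot: [-3.139, 0.0, -1.475]
force: [-0.3, 0.5, -4.9]
width: 0.0115
gripper_force: 55.0
```

```bash
python3 - <<'E'
from h import *
Rt=grip_R(5.5,0)
for x in(-.142,.0): plan(oneframe([.5385,-.337],5.5,[x,0,.204]),Rt)
p=arm.grab_frame("scene");t=arm.grab_frame("top")
for n,q in(("s",p),("t",t)):
  for name in("caddy","caddy_grip","cartridge","stand"):
    for r in arm.recognise(name,q)[:4]: print(n,name,round(r["conf"],2),world(q,r["at"]).round(3))
s=arm.get_state();B=s["eef_pos"]+[0,0,.0116+.006]
np.save("pics/pre.npy",p["color"])
Rb=R.from_euler('z',5.5,degrees=True)
pts=[B+Rb.apply([0,y,.006]) for y in(-.064,.064)]
print("bar ends pred px",pix(p,pts))
# light handle pixels near line
g=p["color"].astype(int)
a,b=pix(p,pts)
for f in np.linspace(.1,.9,7):
    c=a+f*(b-a); n=np.array([b[1]-a[1],a[0]-b[0]]);n=n/np.linalg.norm(n)
    print([int(g[int(round(c[1]+k*n[1])),int(round(c[0]+k*n[0]))].mean()) for k in range(-7,8)])
E
```

```text
t 19.08 pos [ 0.3987 -0.3399  0.2043] F [-0.3  0.5 -4.9] w 0.0115 g 55.0
rotvec(tool) deg [-0.1  0.  -0. ] | shift now-axes [10.6  2.6  0.3] | shift target-axes [10.6  2.6  0.3]
t 19.08 pos [ 0.3987 -0.3399  0.2043] F [-0.3  0.5 -4.9] w 0.0115 g 55.0
rotvec(tool) deg [-0.1  0.  -0. ] | shift now-axes [  10.5 -139.4    0.7] | shift target-axes [  10.6 -139.4    0.3]
s caddy 0.75 [ 0.399 -0.297  0.109]
s caddy 0.57 [ 0.466 -0.324  0.149]
s caddy 0.35 [0.387 0.195 0.007]
s caddy_grip 0.86 [ 0.402 -0.306  0.107]
s cartridge 0.87 [0.472 0.537 0.019]
s cartridge 0.75 [0.814 0.254 0.021]
s cartridge 0.62 [0.374 0.4   0.02 ]
s cartridge 0.57 [ 0.352 -0.317  0.15 ]
s stand 0.67 [ 0.628 -0.325  0.014]
t cartridge 0.97 [0.805 0.255 0.019]
t cartridge 0.9 [0.366 0.399 0.016]
t cartridge 0.78 [0.467 0.536 0.021]
t cartridge 0.58 [ 0.634 -0.333  0.011]
t stand 0.67 [ 0.631 -0.333  0.009]
bar ends pred px [[215.88801543  59.8933481 ]
 [239.70095508  74.33473578]]
[70, 69, 63, 62, 61, 61, 64, 66, 63, 63, 57, 45, 45, 47, 57]
[88, 88, 99, 90, 75, 67, 64, 63, 53, 53, 45, 38, 37, 36, 38]
[88, 72, 73, 83, 82, 88, 77, 75, 67, 57, 57, 39, 34, 34, 34]
[84, 100, 101, 96, 92, 83, 89, 79, 58, 35, 35, 40, 40, 58, 57]
[103, 96, 90, 76, 76, 93, 110, 115, 100, 93, 106, 106, 112, 110, 118]
[67, 66, 52, 61, 68, 89, 116, 119, 115, 118, 122, 122, 123, 124, 132]
[45, 46, 50, 61, 96, 96, 125, 125, 119, 120, 123, 123, 124, 125, 135]
```

>>> servo_tool --pt "1 5.3 0 0 0 0 0" --pt "1 5.3 -3 0 0 0 0" --pt "1 0 -8 0 0 0 0" --pt "1 0 -8 0 0 0 0" --pt "1 0 -8 0 0 0 0" --pt "1 0 -8 0 0 0 0" --pt "1 0 -8 0 0 0 0" --pt "1 0 -8 0 0 0 0" --pt "1 0 -3 0 0 0 0" --pt "1 0 0 0 0 0 0"

```text
t: 20.42
eef_pos: [0.455, -0.3449, 0.2041]
ee_rot: [-3.139, 0.0, -1.475]
force: [0.2, -0.2, -6.2]
width: 0.0114
gripper_force: 55.0
```

>>> servo_tool --pt "1 0 -4 0 0 0 0" --pt "1 0 -8 0 0 0 0" --pt "1 0 -8 0 0 0 0" --pt "1 0 -8 0 0 0 0" --pt "1 0 -8 0 0 0 0" --pt "1 0 -6 0 0 0 0" --pt "1 0 0 0 0 0 0"

```text
t: 21.0
eef_pos: [0.4974, -0.341, 0.2042]
ee_rot: [-3.139, 0.0, -1.475]
force: [1.6, 1.2, -4.8]
width: 0.0113
gripper_force: 55.0
```

>>> servo_tool --pt "1 0 -6 0 0 0 0" --pt "1 0 -8 0 0 0 0" --pt "1 0 -8 0 0 0 0" --pt "1 0 -8 0 0 0 0" --pt "1 0 -8 0 0 0 0" --pt "1 0 -6 0 0 0 0" --pt "1 0 0 0 0 0 0" --pt "1 0 0 0 0 0 0"

```text
t: 21.67
eef_pos: [0.5399, -0.3368, 0.2042]
ee_rot: [-3.14, 0.0, -1.475]
force: [-1.1, -0.4, -5.2]
width: 0.0116
gripper_force: 55.0
```

```bash
python3 - <<'E'
from h import *
plan(oneframe([.5385,-.337],5.5,[0,0,.1784]),grip_R(5.5,0))
p=arm.grab_frame("scene");t=arm.grab_frame("top")
for n,q in(("s",p),("t",t)):
  for name in("caddy","caddy_grip","cartridge","stand","hook_seat"):
    for r in arm.recognise(name,q)[:5]:
      w=world(q,r["at"])
      if w[1]<-.1: print(n,name,round(r["conf"],2),w.round(3))
# tip columns: dark tips in scene, search around known pixel
for (u,v) in((147+165/3.5,69+47/3.5),(147+205/3.5,69+75/3.5)):
    u,v=int(u),int(v);print(u,v);print(p["color"][v-8:v+9,u-7:u+8].mean(2).astype(int))
E
```

```text
t 21.67 pos [ 0.5399 -0.3368  0.2042] F [-1.1 -0.4 -5.2] w 0.0116 g 55.0
rotvec(tool) deg [-0.1  0.  -0. ] | shift now-axes [ 0.1  1.4 25.8] | shift target-axes [ 0.1  1.4 25.8]
s caddy 0.56 [ 0.54  -0.288  0.101]
s caddy_grip 0.59 [ 0.536 -0.291  0.104]
s cartridge 0.81 [ 0.492 -0.312  0.153]
s stand 0.85 [ 0.629 -0.326  0.011]
s hook_seat 0.96 [ 0.63  -0.326  0.015]
s hook_seat 0.2 [ 0.539 -0.284  0.104]
194 82
[[ 28  28  28  27  30  33  46  60  69  70  71  77  92 108 117]
 [ 26  29  27  30  27  30  42  59  68  71  73  81 100 117 126]
 [ 31  34  35  34  29  29  38  54  67  72  76  88 107 124 131]
 [ 40  49  52  43  31  24  32  49  68  78  85  99 116 128 134]
 [ 53  65  71  54  32  23  30  50  76  90  99 111 124 132 135]
 [ 66  76  81  63  39  28  29  53  82 100 109 118 128 134 135]
 [ 72  82  87  71  50  40  35  52  80 102 112 120 131 136 137]
 [ 77  87  91  80  70  63  53  54  76  99 111 121 131 136 137]
 [ 88  97  95  85  85  91  84  75  81  99 110 119 128 131 133]
 [ 99 105  97  82  88 106 110 103  99 105 111 117 120 118 121]
 [101 107  96  77  82 107 119 120 117 116 116 112 108
[... 767 characters left out ...]
5 136]
 [121 127 126 117 102  83  67  68  78  93 108 119 128 134 135]
 [106 122 132 131 121  99  71  59  65  76  87 100 115 126 132]
 [ 89 105 123 132 126 106  75  57  60  69  74  84  96 108 120]
 [ 80  84 103 116 114  99  74  59  60  65  70  73  78  89 102]
 [ 77  69  85  99 100  92  77  60  57  61  65  70  71  76  83]
 [ 77  65  77  89  95  92  79  60  50  52  59  65  69  70  74]
 [ 74  66  74  86  94  92  80  58  43  43  47  56  63  68  72]
 [ 65  63  70  84  93  92  80  59  43  40  41  46  54  60  66]
 [ 53  55  64  80  91  91  80  61  46  41  40  40  43  51  58]
 [ 45  47  60  77  91  92  83  64  50  44  43  40  40  43  48]
 [ 46  48  60  78  90  93  84  67  52  45  45  45  43  42  42]]
```

>>> servo_tool --pt "1 0 0 3 0 0 0" --pt "1 0 0 4 0 0 0" --pt "1 0 0 4 0 0 0" --pt "1 0 0 4 0 0 0" --pt "1 0 0 4 0 0 0" --pt "1 0 0 2 0 0 0" --pt "1 0 0 0 0 0 0"

```text
t: 22.85
eef_pos: [0.5394, -0.3368, 0.1827]
ee_rot: [-3.14, 0.001, -1.476]
force: [0.4, -1.2, -5.8]
width: 0.0116
gripper_force: 55.0
```

>>> servo_tool --pt "1 0 0 1.5 0 0 0" --pt "1 0 0 1.5 0 0 0" --pt "1 0 0 1 0 0 0" --pt "1 0 0 0 0 0 0" --pt "1 0 0 0 0 0 0"

```text
t: 23.27
eef_pos: [0.5398, -0.337, 0.1796]
ee_rot: [-3.139, 0.0, -1.475]
force: [0.8, -0.7, -5.5]
width: 0.0113
gripper_force: 55.0
```

>>> servo_tool --pt "1 0 0 1 0 0 0" --pt "1 0 0 0.5 0 0 0" --pt "1 0 0 0 0 0 0" --pt "1 0 0 0 0 0 0"

```text
t: 23.6
eef_pos: [0.5399, -0.337, 0.1783]
ee_rot: [-3.139, -0.0, -1.475]
force: [-0.4, 1.0, -3.5]
width: 0.0113
gripper_force: 55.0
```

>>> servo_tool --pt "1 0 0 0.7 0 0 0" --pt "1 0 0 0 0 0 0" --pt "1 0 0 0 0 0 0"

```text
t: 23.85
eef_pos: [0.54, -0.3371, 0.1782]
ee_rot: [-3.138, -0.0, -1.475]
force: [-1.6, 0.9, 2.9]
width: 0.011
gripper_force: 55.0
```

>>> servo_tool --pt "1 0 0 -0.3 0 0 0" --pt "1 0 0 0 0 0 0" --pt "1 0 0 0 0 0 0" --squeeze 4

```text
t: 24.1
eef_pos: [0.5399, -0.3371, 0.1782]
ee_rot: [-3.139, -0.0, -1.475]
force: [-2.0, 2.0, 4.0]
width: 0.0117
gripper_force: 4.0
```

>>> servo_tool --pt "0.65 0 0 0 0 0 0" --pt "0.55 0 0 0 0 0 0" --pt "0.45 0 0 0 0 0 0" --pt "0.3 0 0 0 0 0 0" --pt "0.1 0 0 0 0 0 0" --pt "0.1 0 0 0 0 0 0" --pt "0.1 0 0 0 0 0 0"

```text
t: 24.68
eef_pos: [0.5398, -0.337, 0.1776]
ee_rot: [-3.139, 0.0, -1.475]
force: [-0.1, 0.5, -0.1]
width: 0.0389
gripper_force: 0.0
```

>>> servo_tool --pt "0.1 0 0 -2 0 0 0" --pt "0.1 0 0 -4 0 0 0" --pt "0.1 0 0 -8 0 0 0" --pt "0.1 0 0 -12 0 0 0" --pt "0.1 0 0 -15 0 0 0" --pt "0.1 0 0 -18 0 0 0" --pt "0.1 0 0 -18 0 0 0" --pt "0.1 0 0 -18 0 0 0" --pt "0.1 0 0 -18 0 0 0" --pt "0.1 0 0 0 0 0 0"

```text
t: 25.52
eef_pos: [0.541, -0.3381, 0.2967]
ee_rot: [-3.133, -0.004, -1.475]
force: [0.4, -0.3, 1.0]
width: 0.0395
gripper_force: 0.0
```

```bash
python3 - <<'E'
from h import *
s=arm.get_state();print(s["t"],s["eef_pos"],s["force"],s["width"])
p=arm.grab_frame("scene");t=arm.grab_frame("top");p2=arm.grab_frame("scene")
for n,q in(("s",p2),("t",t)):
  for name in("caddy","cartridge","stand","bowl","remote","coaster"):
    for r in arm.recognise(name,q)[:5]:
      print(n,name,round(r["conf"],2),world(q,r["at"]).round(3))
print("frame diff",np.abs(p["color"].astype(int)-p2["color"]).mean())
# reprojection of expected blue top edges if hanging level
g=p2["color"].astype(int);blue=(g[:,:,2]>g[:,:,0]+25)&(g[:,:,2]>g[:,:,1]+15);blue[:60]=blue[:60]
B=np.array([.540,-.337,.05]);Rb=R.from_euler('z',5.5,degrees=True)
for x in(-.058,.058):
    X=[B+Rb.apply([x+a,y,z]) for a in(-.01,.01) for y in(-.05,.05) for z in(.005,.095)]
    print("pred",x,pix(p2,X).min(0).round(),pix(p2,X).max(0).round())
n,l,st,c=cv2.connectedComponentsWithStats(blue.astype(np.uint8))
print([ (st[i].tolist()) for i in range(1,n) if st[i,4]>25])
E
```

```text
25.5167 [ 0.54097825 -0.33811697  0.29666606] [ 0.43321787 -0.27984452  1.00418814] 0.039454532210526555
s caddy 0.94 [ 0.539 -0.297  0.082]
s cartridge 0.79 [ 0.488 -0.314  0.126]
s cartridge 0.79 [0.472 0.536 0.024]
s cartridge 0.76 [0.811 0.256 0.024]
s cartridge 0.61 [0.374 0.399 0.02 ]
s stand 0.86 [ 0.631 -0.329  0.014]
s bowl 0.81 [0.746 0.054 0.025]
s bowl 0.23 [ 0.493 -0.317  0.125]
s remote 0.9 [ 0.746 -0.07   0.016]
s coaster 0.57 [0.39  0.195 0.005]
s coaster 0.45 [ 0.608 -0.309  0.123]
t cartridge 0.94 [0.463 0.536 0.02 ]
t cartridge 0.64 [0.368 0.398 0.016]
t cartridge 0.62 [0.806 0.258 0.021]
t stand 0.63 [ 0.645 -0.261  0.013]
t bowl 0.57 [0.752 0.067 0.02 ]
t remote 0.66 [ 0.744 -0.073  0.017]
t coaster 0.74 [0.383 0.193 0.007]
frame diff 0.7378370496961806
pred -0.058 [197.  89.] [222. 125.]
pred 0.058 [169. 102.] [195. 139.]
[[239, 0, 6, 6, 28], [253, 0, 19, 14, 124], [278, 0, 21, 7, 56], [204, 94, 16, 22, 110], [175, 107, 17, 24, 157]]
```

>>> servo_tool --pt "0.1 0 0 -10 0 0 0" --pt "0.1 0 0 -10 0 0 0" --pt "0.1 0 0 0 0 0 0" --pt "0.1 0 0 0 0 0 0" --pt "0.1 0 0 0 0 0 0" --pt "0.1 0 0 0 0 0 0" --pt "0.1 0 0 0 0 0 0" --pt "0.1 0 0 0 0 0 0" --pt "0.1 0 0 0 0 0 0" --pt "0.1 0 0 0 0 0 0" --pt "0.1 0 0 0 0 0 0" --pt "0.1 0 0 0 0 0 0" --pt "0.1 0 0 0 0 0 0" --pt "0.1 0 0 0 0 0 0" --pt "0.1 0 0 0 0 0 0"

```text
t: 27.52
eef_pos: [0.5395, -0.337, 0.3107]
ee_rot: [-3.139, 0.0, -1.475]
force: [-0.4, 0.3, -0.4]
width: 0.0391
gripper_force: 0.0
```

```bash
python3 - <<'E'
from h import *
for k in range(6):
    p=arm.grab_frame("scene");g=p["color"].astype(int);b=((g[:,:,2]>g[:,:,0]+25)&(g[:,:,2]>g[:,:,1]+15))
    n,l,st,c=cv2.connectedComponentsWithStats(b.astype(np.uint8))
    print([(st[i].tolist(),c[i].round(1).tolist()) for i in range(1,n) if st[i,4]>25 and st[i,1]>60])
# level check: rim of the +y side wall, caddy at the hook
print(arm.get_state()["force"].round(1))
B=np.array([.540,-.337,.05]);Rb=R.from_euler('z',5.5,degrees=True)
for x in(-.058,.058): print("pred top-face",x,pix(p,[B+Rb.apply([x+a,y,.095]) for a in(-.01,.01) for y in(-.05,.05)]).round(1).tolist())
v,u=np.where(b)
for a0,a1 in((197,225),(168,196)):
    m=(u>=a0)&(u<a1)&(v>60)&(v<150);print(a0,[(int(c),int(v[m&(u==c)].min()),int(v[m&(u==c)].max())) for c in np.unique(u[m])])
E
```

```text
[([204, 94, 16, 22, 109], [212.9, 103.6]), ([175, 107, 17, 24, 156], [184.7, 117.6])]
[([204, 94, 16, 22, 110], [212.8, 103.5]), ([175, 107, 17, 24, 159], [184.7, 117.6])]
[([204, 94, 16, 22, 110], [212.9, 103.6]), ([175, 107, 17, 24, 159], [184.7, 117.7])]
[([204, 94, 16, 22, 110], [212.8, 103.5]), ([175, 107, 17, 24, 157], [184.7, 117.6])]
[([204, 94, 16, 22, 110], [212.9, 103.6]), ([175, 107, 17, 24, 156], [184.7, 117.6])]
[([204, 94, 16, 22, 110], [212.9, 103.6]), ([175, 107, 17, 24, 155], [184.7, 117.5])]
[-0.5 -0.2  0. ]
pred top-face -0.058 [[202.1, 88.8], [219.6, 101.0], [197.5, 91.0], [214.9, 103.4]]
pred top-face 0.058 [[174.3, 102.3], [191.2, 115.5], [169.3, 104.7], [186.1, 118.1]]
197 [(200, 91, 92), (201, 91, 92), (204, 94, 95), (205, 94, 97), (206, 94, 98), (207, 95, 99), (208, 96, 100), (209, 96, 101), (210, 97, 102), (211, 98, 102), (212, 98, 103), (213, 99, 104), (214, 100, 107), (215, 101, 114), (216, 101, 115), (217, 102, 115), (218, 107, 114), (219, 113, 113)]
168 [(173, 104, 105), (174, 104, 105), (175, 109, 110), (176, 108, 111), (177, 108, 112), (178, 107, 113), (179, 108, 114), (180, 109, 115), (181, 109, 116), (182, 110, 116), (183, 110, 117), (184, 111, 118), (185, 111, 121), (186, 112, 126), (187, 113, 130), (188, 114, 130), (189, 115, 130), (190, 120, 129), (191, 125, 129)]
```

Both cartridge tops match a level hang to about 1 px and do not move between frames. Handing in.

```bash
python3 -c "
from station import arm
print(arm.job_done())"
```

```text
the job is handed in; nothing more can be done
None
```

The job is handed in: the blue cartridge stands in the caddy's empty cell, and the caddy hangs level and still on both prongs with both cartridges in it and the gripper clear. The bowl, remote and coaster were not moved.

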